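Load the full detergent cartridge

TASK

Two closed detergent cartridges that look alike stand on the drainboard; one is full and the other nearly spent. Lift each in turn to feel which is heavier, then fit the heavier one in the dispenser, turning it lightly until its slotted foot drops over the key and it is fully home, and stand the lighter one upright in the empty bay of the returns tote. Lower them gently without forcing, keep them upright, let go, and leave everything else where it is.

Things in the scene. Friction and masses are not known exactly. Their poses are not given: they have to be found in the camera images.
- cart_a_mid (a point): One of two outwardly identical closed white plastic cartridges standing upright, 122 mm tall; this point is on its axis, 61 mm above its underside, z up. From below: round drum 68 mm across up to 55 mm, then a neck 50 mm along x with two ribbed grip flats 46 mm apart facing +y and -y up to 112 mm (grip these, some 88 mm above the underside), then a 34 mm screw cap
- cart_b_mid (a point): The other cartridge, outwardly the same, same point and axes. Which of the two is the heavier changes from run to run; each weighs between 0.15 and 0.65 kg, not known beforehand, and the heavier weighs at least 0.2 kg more. A solid block inside can shift by up to 4 mm
- dispenser: Cartridge dispenser bolted to the drainboard: grey housing 150 x 140 mm, 85 mm high, on a flange 180 x 170 mm, a round well in its top; behind the well (+x) a valve chest 105 mm high, 75 to 110 mm from the axis, and a clear cover folded back, 125 mm high at most. Origin on the drainboard under the well's axis
- well (a point): Centre of the well's flat floor, 45 mm above the drainboard; z up. Well 73 mm across (2.5 mm play round a cartridge), 40 mm deep, mouth chamfered 3 mm. On the floor on its axis stands a brass key bar 40 mm long, 16 mm wide, 12 mm high, to enter the slot in the cartridge's foot (fit: 2 mm, 0.1 rad either way). Off the key a cartridge stands 10 mm too high; home, it stands on the floor
- bay (a point): Centre of the floor of the empty bay of the returns tote, 4 mm above the drainboard; z up. Each bay is about 157 mm (x) by 139 mm (y) inside, walls 70 mm high; the empty bay is the tote's +y half, the -y half holds a jar
- tote: Grey open returns tote, fixed, 165 mm along x by 290 mm along y, 70 mm high, walls 4 mm, a cross wall making two bays; origin under its centre on the drainboard
- puck: Bystander: steel dish thermometer, a disc 32 mm across, 14 mm high; origin at the centre of its underside
- jar: Bystander: clear jar with a black lid, 60 mm across, 75 mm high, in the tote's other bay; origin at the centre of its underside
- vial: Bystander: test-strip vial, 26 mm across, 55 mm high; origin at the centre of its underside
- soap: Bystander: soap bottle, 66 mm across, 200 mm high; origin at the centre of its underside
- brush: Bystander: scrubbing brush lying near the robot; origin at the middle of its underside
- ladle: Bystander: steel serving spoon lying near the robot; origin at the middle of its underside
- cart_a: Foot of the first cartridge: origin at the centre of its underside, level with four nubs 1.5 mm high that it stands on. In the underside is a central slot, 44 mm long along x, 20 mm wide along y, 14 mm deep; a half turn about z makes no difference
- cart_b: Foot of the other cartridge, with the same slot and axes
- key_top (a point): Centre of the key's top, 12 mm above the well floor. Its axes are the dispenser's, NOT the key's: the bar's angle is not measured. It stays very stiffly where the last cartridge left it, its length within 0.65 rad either way of this x axis; find it by turning the cartridge about z while it rests lightly on the key, or see it from above
There are look-alikes about, which are no part of the job. What is shaped like the cart_b but green is not meant. What is shaped like the cart_a but blue is not meant.

How it is judged:
At the end, for the whole second after the job is handed in: Heavier cartridge home over the key (middle under 64 mm above the well floor, within 8 mm of its axis, tilt under 0.06 rad, resting with over 3.6 N); lighter one (under 3.6 N) upright within 0.1 rad on the empty bay's floor, within 60 mm of its centre in x and y; both still, released (((z of cart_a_mid in the frame of well below 0.064 m and horizontal distance between cart_a_mid and well below 0.008 m and angle between cart_a_mid's own z axis and vertical below 0.06 rad and contact force between cart_a and dispenser above 3.6 N and linear speed of each of cart_a, cart_b below 0.02 m/s and x of cart_b_mid in the frame of bay between -0.06 and 0.06 m and y of cart_b_mid in the frame of bay between -0.06 and 0.06 m and z of cart_b_mid in the frame of bay below 0.066 m and angle between cart_b_mid's own z axis and vertical below 0.1 rad and contact force between cart_b and tote below 3.6 N) or (z of cart_b_mid in the frame of well below 0.064 m and horizontal distance between cart_b_mid and well below 0.008 m and angle between cart_b_mid's own z axis and vertical below 0.06 rad and contact force between cart_b and dispenser above 3.6 N and linear speed of each of cart_b, cart_a below 0.02 m/s and x of cart_a_mid in the frame of bay between -0.06 and 0.06 m and y of cart_a_mid in the frame of bay between -0.06 and 0.06 m and z of cart_a_mid in the frame of bay below 0.066 m and angle between cart_a_mid's own z axis and vertical below 0.1 rad and contact force between cart_a and tote below 3.6 N))); the robot touches nothing.
It fails at once if a cartridge is forced or dropped into the dispenser or the tote (over 40 N between them) (contact force between any of cart_a, cart_b and dispenser above 40 N or contact force between any of cart_a, cart_b and tote above 40 N).
It fails at once if a cartridge is tipped by more than 0.5 rad (angle between any of cart_a_mid, cart_b_mid's own z axis and vertical above 0.5 rad).
It fails at once if a bystander is moved by more than 30 mm (distance of any of puck, jar, vial, soap, brush, ladle from where it was at the start of the episode above 0.03 m).
It also fails if it takes over 72 s, if anything falls off the work surface, if the arm or the gripper's body presses on something with over 40 N, if the wrist force passes 120 N, or if a joint passes its speed limit or range.

ROBOT

A 7-joint arm with a two-finger parallel gripper is mounted at the origin on the work surface. World frame = base frame: x ahead of the robot, y to its left, z up, the work surface at z = 0. Lengths are in m, angles in rad, forces in N, time in s.
With the tool pointing down it reaches from about 0.425 to 0.95 m from the base axis. Payload 4.7 kg.
Tool frame: the origin (TCP) lies midway between the tips of the shut fingers; the grasp point (between the pads) lies 19 mm behind it (hold_point_z is the distance from the TCP to the grasp point, in m); z points along the fingers, y is the line along which they close (so a half turn about z gives the same grasp; the last joint's range is limited). The gripper opens to 85 mm and grips with 20 to 120 N. Pads are 22 mm wide; open, the fingers measure 114 mm over their backs; the gripper's body (76 mm by 85 mm) begins 54 mm behind the grasp point. The pads swing forward as they close: fully open they stand 13 mm farther back than shut.
Start: joints at [1.149, 0.469, -0.049, 1.532, 0.024, 1.141, -0.082], TCP at [0.258, -0.624, 0.231] pointing down, gripper open.
Joint ranges: [-2.59, 2.59], [-0.33, 1.99], [-1.39, 1.29], [0.1, 2.45], [-1.04, 4.18], [0.21, 1.99], [-2.66, 2.66]. Speed limits (rad/s): [2.57, 2.57, 3.14, 3.14, 3.14, 3.14, 3.14].

INTERFACE

Orientations are given as a unit quaternion [w, x, y, z].
In Python, from rig import sense, grab_frame, camera_info, close_job, hold_point_z gives the robot as it stands. The module is installed in compiled form; this text tells all that it offers.
- The arm moves only by the tool arm_command, never from a script. Its argument "commands" is a list of rows, each a list of 7 numbers: the shift along the world's x, y, z in cm, then the turn, a rotation vector about the world's x, y, z in degrees, then the closure, from 0 (fully open) to 1 (shut). In form: [[dx, dy, dz, ax, ay, az, jaw], ...]. A call has 1 to 20 rows; each row shifts and turns the commanded pose from where the row before left it; what a row does not reach is not made up. A row lasts 1/8 s, in which the tool goes at most 62.5 mm and 10.7 degrees, less where a joint would pass 70% of its speed; a pose out of reach is approached as far as the arm can. A call with a gripper value outside its range is refused whole. The fingers move at their own pace and stop on an object; the grip force is fixed at half the most. Time passes only in rows, so rows that do not move let the fingers close. It gives the time, the measured TCP pose, the force, the opening and the grip force at its end, in the units of the state.
- sense(): the state, without advancing time (a new reading comes with each control period).
- grab_frame(name): name is "side" or "top" or "wrist"; returns the picture (420x560x3 uint8, red, green, blue); there is no depth.
- camera_info(name): a dict with "K" (3x3 intrinsics, pixels), "camera_from_world" (4x4, takes a point from world to camera coordinates). Camera axes: x right, y down, z forward; pixel columns grow to the right and rows downward; lengths in m; the calibration is good to about 2 mm. A picture is of the moment at which its call begins: read the wrist's pose just before it. camera_info takes no time and is no camera call; for the wrist camera it gives the pose at the moment of the call.
- close_job(): hands the job in; it is judged then, once.
The state is a dict: "clock": time; "qpos": joint angles; "qvel": joint speeds; "effort": joint torques, N m; "eef_pos": TCP position; "tool_rot": TCP orientation; "force": force on the tool from outside, world axes, zero at the start; "wrist_torque": the same for the moment, N m; "finger_gap": finger opening in m; "grasp_force": force on a finger pad.
Only numpy, scipy, OpenCV 4.12 (cv2) and the standard library are available. Lean on these libraries where they do the work, as an engineer would, in place of code of your own. Each camera call takes 0.05 s, during which the arm holds its last target. There are 200 camera calls.

## Working session

There is one attempt and no reset: what is moved stays moved. The work goes in short steps, Python scripts to look and compute and a tool call to move; the robot and the scene stay as the last step left them, time stands still between calls to the robot, and variables do not carry over. Pictures are saved under pics/ and viewed, at most 10 in all, crops included, and the job is handed in when it is done.

Besides the shell and the picture viewer there is one more tool, called after "Emit:" by a JSON object that holds its "method" and its "body", one argument or row to a line. arm_command: Moves the arm, as the interface text tells. Its arguments: {"type":"object","properties":{"commands":{"type":"array"}},"required":["commands"]}

```bash
mkdir -p pics
cat > h.py <<'E'
import numpy as np, cv2
from rig import *
def ray(name,u,v,ci=None):
    ci=ci or camera_info(name); K=np.array(ci["K"]);T=np.array(ci["camera_from_world"])
    R=T[:3,:3];t=T[:3,3]; return -R.T@t, R.T@np.linalg.solve(K,[u,v,1.])
def onz(name,u,v,z,ci=None):
    o,d=ray(name,u,v,ci); return o+d*(z-o[2])/d[2]
def proj(name,p,ci=None):
    ci=ci or camera_info(name);K=np.array(ci["K"]);T=np.array(ci["camera_from_world"])
    c=K@(T[:3,:3]@np.asarray(p,float)+T[:3,3]); return c[:2]/c[2]
def tri(a,b):
    (o1,d1),(o2,d2)=a,b; d1=d1/np.linalg.norm(d1);d2=d2/np.linalg.norm(d2)
    s=np.linalg.lstsq(np.c_[d1,-d2],o2-o1,rcond=None)[0];p,q=o1+s[0]*d1,o2+s[1]*d2
    return (p+q)/2,np.linalg.norm(p-q)
def save(n,f): cv2.imwrite(f"pics/{n}.png",f[...,::-1])
E
python3 - <<'E'
from h import *
a=grab_frame("top");b=grab_frame("side");save("top0",a);save("side0",b)
np.save("top0.npy",a);np.save("side0.npy",b)
save("both0",cv2.resize(np.hstack([a,b]),None,fx=.71,fy=.71,interpolation=cv2.INTER_AREA))
for n in("top","side","wrist"):
    c=camera_info(n);print(n,np.round(ray(n,280,210)[0],3),np.round(ray(n,280,210)[1],3),np.array(c["K"])[0,0])
print(sense()); print(hold_point_z)
E
```

```text
top [0.317 0.028 1.526] [ 0.169 -0.    -0.986] 544.5822205893702
side [0.08  0.625 0.788] [ 0.444 -0.579 -0.684] 484.89504902514636
wrist [ 0.333 -0.592  0.373] [-0.302 -0.11  -0.947] 345.0079556158992
{'clock': 0.1, 'qpos': array([ 1.14908721,  0.46936757, -0.04856939,  1.53358765,  0.02409464,
        1.1409726 , -0.08233315]), 'qvel': array([-0.00169132, -0.00143848,  0.00093014, -0.00438514,  0.00083094,
       -0.00014419,  0.00055336]), 'effort': array([ 1.68285342e-04, -5.11517572e+01, -4.73515049e-02, -2.38392252e+01,
        1.07424261e-02,  4.36577495e-03, -7.20227238e-07]), 'eef_pos': array([ 0.25817989, -0.62310702,  0.23035611]), 'tool_rot': array([-8.51000649e-04,  9.80776989e-01,  1.95130038e-01, -2.03416182e-04]), 'force': array([0.11726175, 0.30359254, 0.44644273]), 'wrist_torque': array([-0.02005322, -0.01084765,  0.05279472]), 'grasp_force': 0.0, 'finger_gap': 0.08550806245787294}
0.0187
```

View pics/top0.png

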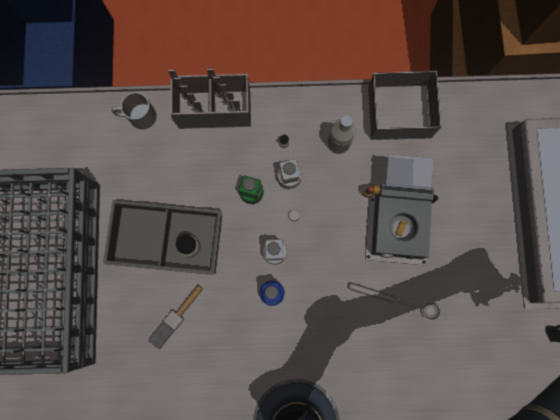

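View pics/side0.png

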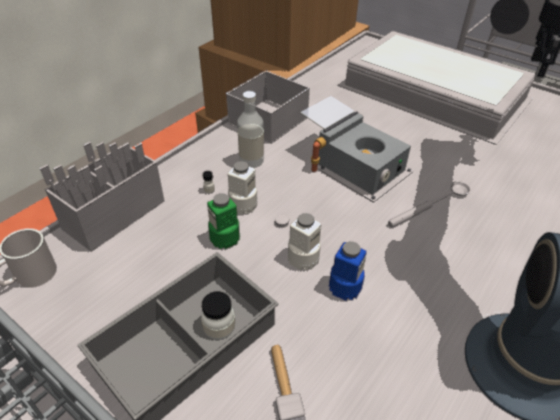

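The top view shows the robot below and +x up. Four items have the cartridge shape:
- White at top (289,172), side (242,185).
- White at top (275,250), side (305,240).
- Green at (251,189), a look-alike.
- Blue at (272,293), a look-alike.

The two white ones match the description. The dispenser is at (402,228) with a brass key. The tote is at (165,237), and its empty bay is the left half. I'll confirm the two white ones in an enlarged crop.

Run:
```python
from h import *
a=np.load("top0.npy");b=np.load("side0.npy")
def up(f,x0,x1,y0,y1,s): return cv2.resize(f[y0:y1,x0:x1],None,fx=s,fy=s,interpolation=cv2.INTER_CUBIC)
c=np.zeros((590,800,3),np.uint8)
def put(im,x,y): c[y:y+im.shape[0],x:x+im.shape[1]]=im
put(up(a,264,314,148,198,5.8),0,0); put(up(a,250,300,225,275,5.8),0,295)
put(up(a,372,432,196,256,4.83),295,0)
put(up(b,217,267,155,215,4.8),590,0); put(up(b,280,330,208,268,4.8),590,295); put(up(b,340,400,125,165,4.8),295,300)
save("crop1",c)
# brass key by colour
h=cv2.cvtColor(a,cv2.COLOR_RGB2HSV);m=((h[...,0]>8)&(h[...,0]<28)&(h[...,1]>110)).astype(np.uint8)
m[:, :385]=0;m[:,420:]=0;m[:210]=0;m[:,:][250:]=0
n,l,s,ce=cv2.connectedComponentsWithStats(m)
for i in range(1,n):
    if s[i,4]>15:
        ys,xs=np.where(l==i);P=np.array([onz("top",x,y,.057)[:2] for x,y in zip(xs,ys)])
        w,V=np.linalg.eigh(np.cov(P.T));v=V[:,1];print("key",s[i],ce[i],P.mean(0),np.degrees(np.arctan2(v[1],v[0])),np.sqrt(12*w))
```

```text
Traceback (most recent call last):
ValueError: could not broadcast input array from shape (288,240,3) into shape (288,210,3)
```

Run:
```python
from h import *
a=np.load("top0.npy");b=np.load("side0.npy")
def up(f,x0,x1,y0,y1,s): return cv2.resize(f[y0:y1,x0:x1],None,fx=s,fy=s,interpolation=cv2.INTER_CUBIC)
c=np.zeros((600,800,3),np.uint8)
def put(im,x,y): im=im[:600-y,:800-x];c[y:y+im.shape[0],x:x+im.shape[1]]=im
put(up(a,264,314,148,198,5.8),0,0); put(up(a,250,300,225,275,5.8),0,295)
put(up(a,372,432,196,256,4.83),295,0)
put(up(b,217,267,155,215,4.2),590,0); put(up(b,280,330,208,268,4.2),590,295); put(up(b,340,400,125,165,4.8),295,300)
save("crop1",c)
h=cv2.cvtColor(a,cv2.COLOR_RGB2HSV);m=((h[...,0]>8)&(h[...,0]<28)&(h[...,1]>110)).astype(np.uint8)
m[:, :385]=0;m[:,420:]=0;m[:210]=0;m[:,:][250:]=0
n,l,s,ce=cv2.connectedComponentsWithStats(m)
for i in range(1,n):
    if s[i,4]>15:
        ys,xs=np.where(l==i);P=np.array([onz("top",x,y,.057)[:2] for x,y in zip(xs,ys)])
        w,V=np.linalg.eigh(np.cov(P.T));v=V[:,1];print("key",s[i],ce[i],P.mean(0),np.degrees(np.arctan2(v[1],v[0])),np.sqrt(12*w))
```

```text
key [397 221   9  14  72] [400.875      227.84722222] [ 0.51051508 -0.29941855] 155.20429260288464 [0.0141918 0.0374436]
```

View pics/crop1.png

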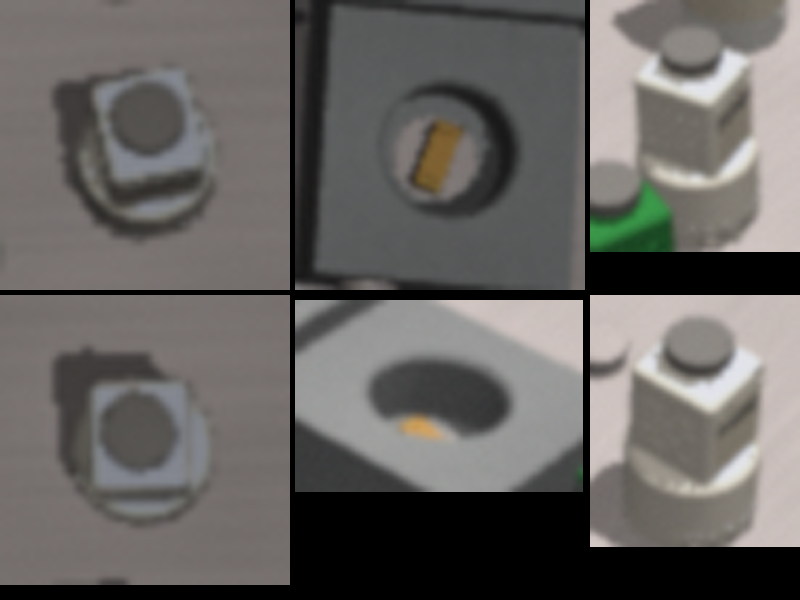

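The crop confirms both white, grey-capped cartridges. In the side view the ribbed flats face ±y, and the label is on the -x face. The brass key leans about 25° clockwise. Next I'll measure the caps, necks, well and bay.

Run:
```python
from h import *
a=np.load("top0.npy");b=np.load("side0.npy")
hs=cv2.cvtColor(b,cv2.COLOR_RGB2HSV)
# cap centres: darker blob in white surroundings
def cap(f,x0,x1,y0,y1):
    g=cv2.cvtColor(f,cv2.COLOR_RGB2GRAY)[y0:y1,x0:x1]
    t,_=cv2.threshold(g,0,255,cv2.THRESH_OTSU); m=(g<t).astype(np.uint8)
    n,l,s,c=cv2.connectedComponentsWithStats(m); i=l[(y1-y0)//2,(x1-x0)//2]
    return c[i]+[x0,y0],s[i]
for n,tb,sb in (("A",(281,299,159,177),(230,253,160,175)),("B",(265,283,239,257),(294,319,212,231))):
    ct,st=cap(a,*tb);cs,ss=cap(b,*sb)
    p=onz("top",*ct,.122);q=onz("side",*cs,.122);T,e=tri(ray("top",*ct),ray("side",*cs))
    print(n,ct,st[2:],cs,ss[2:],p.round(4),q.round(4),T.round(4),round(e,4))
    # neck top corners orientation: bright blob on plane .112
    x,y=int(ct[0]),int(ct[1]);r=a[y-14:y+18,x-16:x+17];
    h=cv2.cvtColor(r,cv2.COLOR_RGB2HSV);m=((h[...,2]>np.percentile(h[...,2],72))&(r[...,2]>r[...,0]+4)).astype(np.uint8)
    c=cv2.findNonZero(m)[:,0]+[x-16,y-14]
    P=np.array([onz("top",*k,.112)[:2] for k in c],np.float32)*1000
    R=cv2.minAreaRect(P);print("  neck",len(P),R)
for u,v,z,n in ((403.5,226.8,.085,"mouth"),(400.9,227.8,.057,"key"),(372+35/4.83,196+5/4.83,.085,"hTL"),(372+287/4.83,196+22/4.83,.085,"hTR"),(372+20/4.83,196+268/4.83,.085,"hBL")): print(n,onz("top",u,v,z).round(4))
# tote rim dark corners
g=cv2.cvtColor(a,cv2.COLOR_RGB2GRAY);m=(g<62).astype(np.uint8);m[:,:102]=0;m[:,225:]=0;m[:195]=0;m[280:]=0
cs=max(cv2.findContours(m,cv2.RETR_EXTERNAL,cv2.CHAIN_APPROX_NONE)[0],key=cv2.contourArea)
bx=cv2.boxPoints(cv2.minAreaRect(cs));W=np.array([onz("top",*k,.07)[:2] for k in bx])
print("tote",bx.round(1).tolist(),W.round(3).tolist(),[np.linalg.norm(W[i]-W[i-1]).round(3) for i in range(4)],W.mean(0))
for n,u,v in(("green",251,186),("puck",294,215)): print(n,onz("top",u,v,.122 if n=="green" else .014).round(3))
```

```text
A [288.96296296 168.08888889] [ 13  13 135] [240.55769231 165.54230769] [ 23  14 260] [6.70e-01 6.00e-04 1.22e-01] [0.6699 0.0017 0.122 ] [0.6705 0.0007 0.1211] 0.0006
  neck 110 ((662.27978515625, -4.090827941894531), (62.07219696044922, 43.0576171875), 16.32274055480957)
B [273.23287671 248.04794521] [ 14  15 146] [304.78538813 220.53881279] [ 18  16 219] [0.4589 0.0478 0.122 ] [0.4559 0.0537 0.122 ] [0.4596 0.0479 0.1153] 0.0001
  neck 127 ((452.07916259765625, 40.957366943359375), (46.85143280029297, 52.27349090576172), 88.58895111083984)
mouth [ 0.5094 -0.3003  0.085 ]
key [ 0.5106 -0.2995  0.057 ]
hTL [ 0.592  -0.2404  0.085 ]
hTR [ 0.5783 -0.3798  0.085 ]
hBL [ 0.4456 -0.2238  0.085 ]
tote [[105.69999694824219, 260.6000061035156], [111.5, 202.10000610351562], [217.3000030517578, 212.5], [211.60000610351562, 271.0]] [[0.443, 0.498], [0.602, 0.486], [0.565, 0.198], [0.408, 0.214]] [np.float64(0.286), np.float64(0.159), np.float64(0.291), np.float64(0.159)] [0.50461368 0.34888362]
green [0.624 0.102 0.122]
puck [ 0.561 -0.011  0.014]
```

Emit:
{"method": "arm_command", "body": {
  "commands": [
    [1.4,4.8,-0.3,0,0,-1.5,0],
    [1.4,4.8,-0.3,0,0,-1.5,0],
    [1.4,4.8,-0.3,0,0,-1.5,0],
    [1.4,4.8,-0.3,0,0,-1.5,0],
    [1.4,4.8,-0.3,0,0,-1.5,0],
    [1.4,4.8,-0.3,0,0,-1.5,0],
    [1.4,4.8,-0.3,0,0,-1.5,0],
    [1.4,4.8,-0.3,0,0,-1.5,0],
    [1.4,4.8,-0.3,0,0,-1.5,0],
    [1.4,4.8,-0.3,0,0,-1.5,0],
    [1.4,4.8,-0.3,0,0,-1.5,0],
    [1.4,4.8,-0.3,0,0,-1.5,0],
    [1.4,4.8,-0.3,0,0,-1.5,0],
    [1.4,4.8,-0.3,0,0,-1.5,0],
    [0,0,0,0,0,0,0],
    [0,0,0,0,0,0,0]
  ]
}}

```text
clock: 2.1
eef_pos: [0.454, 0.0479, 0.189]
tool_rot: [0.0, 1.0, 0.013, -0.001]
force: [-0.3, -0.1, -0.2]
finger_gap: 0.0855
grasp_force: 0.0
```

Emit:
{"method": "arm_command", "body": {
  "commands": [
    [0.5,0,-2,0,0,0,0],
    [0,0,-3,0,0,0,0],
    [0,0,-3,0,0,0,0],
    [0,0,-2.5,0,0,0,0],
    [0,0,-1.8,0,0,0,0],
    [0,0,0,0,0,0,0.2],
    [0,0,0,0,0,0,0.4],
    [0,0,0,0,0,0,0.6],
    [0,0,0,0,0,0,0.8],
    [0,0,0,0,0,0,0.8],
    [0,0,0,0,0,0,0.8]
  ]
}}

```text
clock: 3.48
eef_pos: [0.4601, 0.048, 0.0672]
tool_rot: [0.0, 1.0, 0.013, 0.001]
force: [-0.6, -2.3, 7.7]
finger_gap: 0.0455
grasp_force: 60.8
```

Emit:
{"method": "arm_command", "body": {
  "commands": [
    [0,0,0.5,0,0,0,0.8],
    [0,0,1,0,0,0,0.8],
    [0,0,1,0,0,0,0.8],
    [0,0,0.5,0,0,0,0.8],
    [0,0,0,0,0,0,0.8],
    [0,0,0,0,0,0,0.8],
    [0,0,0,0,0,0,0.8],
    [0,0,0,0,0,0,0.8]
  ]
}}

```text
clock: 4.47
eef_pos: [0.4593, 0.0484, 0.0961]
tool_rot: [0.0, 1.0, 0.013, -0.0]
force: [-0.4, 0.2, -2.4]
finger_gap: 0.0456
grasp_force: 60.7
```

Run:
```python
from h import *
s=sense()
for k in("force","wrist_torque","eef_pos","tool_rot","finger_gap"):print(k,s[k])
save("w1",grab_frame("wrist"))
print(sense()["force"])
```

```text
force [-0.37833652  0.23883334 -2.43776723]
wrist_torque [-0.00672155  0.00102829  0.01049477]
eef_pos [0.45926677 0.04841401 0.09611463]
tool_rot [ 2.38457697e-05  9.99913519e-01  1.31490513e-02 -2.36861142e-04]
finger_gap 0.04562522318727261
[ 0.47919324 -0.22796844 -2.83201098]
```

View pics/w1.png

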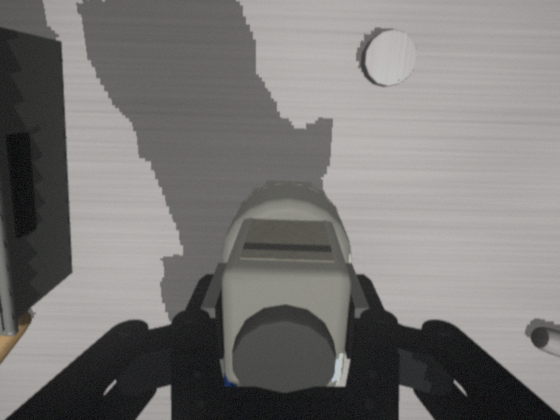

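B weighs about 2.6 N (0.26 kg). The other cartridge must differ by at least 0.2 kg and can't be under 0.15 kg, so B is the lighter. It goes to the empty bay now. A will be weighed when it's lifted.

Emit:
{"method": "arm_command", "body": {
  "commands": [
    [0,0,3,0,0,0,0.8],
    [0,0.7,3.5,0,0,0,0.8],
    [0.4,2,3,0,0,0,0.8],
    [0.5,3.5,1,0,0,0,0.8],
    [0.5,4,0,0,0,0,0.8],
    [0.5,4,0,0,0,0,0.8],
    [0.5,4,0,0,0,0,0.8],
    [0.5,4,0,0,0,0,0.8],
    [0.5,4,0,0,0,0,0.8],
    [0.5,4,0,0,0,0,0.8],
    [0.5,3,0,0,0,0,0.8],
    [0.5,2.5,0,0,0,0,0.8],
    [0.5,1.3,0,0,0,0,0.8],
    [0,0,0,0,0,0,0.8],
    [0,0,0,0,0,0,0.8],
    [0,0,0,0,0,0,0.8]
  ]
}}

```text
clock: 6.52
eef_pos: [0.5137, 0.4171, 0.2014]
tool_rot: [0.0, 1.0, 0.012, 0.0]
force: [-0.8, -0.5, -2.9]
finger_gap: 0.0453
grasp_force: 61.4
```

Run:
```python
from h import *
print(sense()["force"],sense()["eef_pos"]);a=grab_frame("top");np.save("top1.npy",a)
c=np.array([.5134,.420,.004]);print(proj("top",c))
save("bay",cv2.resize(a[170:300,60:240],None,fx=4,fy=4,interpolation=cv2.INTER_CUBIC))
```

```text
[-0.75813314 -0.48172311 -2.9345754 ] [0.513736   0.4171246  0.20140281]
[141.40254309 236.75084982]
```

View pics/bay.png

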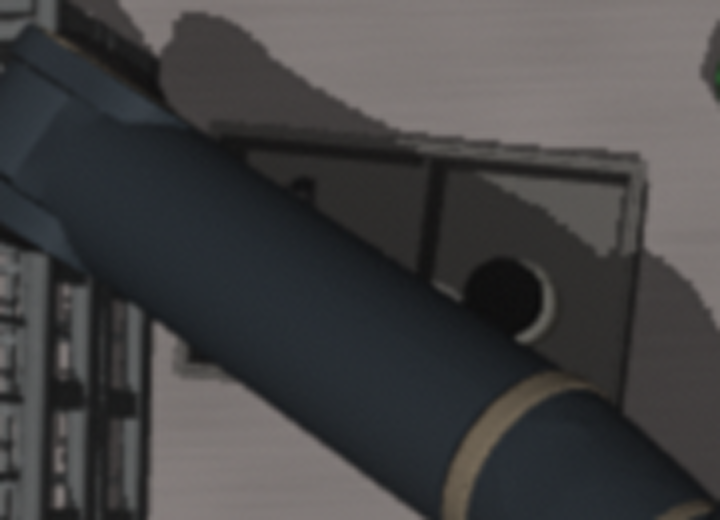

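The arm covers most of the bay. The cross wall at crop (430,220) and the jar at (505,300) sit where I measured them, so the bay centre at top pixel (141,237) stands.

Emit:
{"method": "arm_command", "body": {
  "commands": [
    [0,0.2,-2,0,0,0,0.8],
    [0,0,-3,0,0,0,0.8],
    [0,0,-3,0,0,0,0.8],
    [0,0,-2.5,0,0,0,0.8],
    [0,0,-1,0,0,0,0.8],
    [0,0,-0.6,0,0,0,0.8],
    [0,0,-0.3,0,0,0,0.8],
    [0,0,-0.2,0,0,0,0.8],
    [0,0,-0.1,0,0,0,0.8],
    [0,0,0,0,0,0,0.8],
    [0,0,0,0,0,0,0.8]
  ]
}}

```text
clock: 7.95
eef_pos: [0.5135, 0.4205, 0.0746]
tool_rot: [-0.0, 1.0, 0.013, 0.0]
force: [-0.7, 0.9, -2.6]
finger_gap: 0.0459
grasp_force: 61.5
```

Emit:
{"method": "arm_command", "body": {
  "commands": [
    [0,0,-0.1,0,0,0,0.8],
    [0,0,-0.1,0,0,0,0.8],
    [0,0,-0.1,0,0,0,0.8],
    [0,0,-0.05,0,0,0,0.8],
    [0,0,0,0,0,0,0.8]
  ]
}}

```text
clock: 8.57
eef_pos: [0.5136, 0.4204, 0.0714]
tool_rot: [0.0, 1.0, 0.013, 0.0]
force: [-1.3, -1.9, 2.5]
finger_gap: 0.0459
grasp_force: 61.7
```

Emit:
{"method": "arm_command", "body": {
  "commands": [
    [0,0,0,0,0,0,0.6],
    [0,0,0,0,0,0,0.4],
    [0,0,0,0,0,0,0.2],
    [0,0,0,0,0,0,0],
    [0,0,0,0,0,0,0],
    [0,0,1,0,0,0,0],
    [0,0,2,0,0,0,0],
    [0,0,4,0,0,0,0],
    [0,0,4,0,0,0,0],
    [0,0,2,0,0,0,0],
    [0,0,0,0,0,0,0]
  ]
}}

```text
clock: 9.95
eef_pos: [0.514, 0.4211, 0.2029]
tool_rot: [-0.001, 1.0, 0.013, 0.002]
force: [0.1, 0.7, 0.2]
finger_gap: 0.0849
grasp_force: 0.0
```

Emit:
{"method": "arm_command", "body": {
  "commands": [
    [1.4,-3.8,0,0,0,0.5,0],
    [1.4,-3.8,0,0,0,0.5,0],
    [1.4,-3.8,0,0,0,0.5,0],
    [1.4,-3.8,0,0,0,0.5,0],
    [1.4,-3.8,0,0,0,0.5,0],
    [1.4,-3.8,0,0,0,0.5,0],
    [1.4,-3.8,0,0,0,0.5,0],
    [1.4,-3.8,0,0,0,0.5,0],
    [1.4,-3.8,0,0,0,0.5,0],
    [1.4,-3.8,0,0,0,0.5,0],
    [1.4,-3.8,0,0,0,0.5,0],
    [0.2,-0.2,0,0,0,0.5,0],
    [0,0,0,0,0,0,0],
    [0,0,0,0,0,0,0]
  ]
}}

```text
clock: 11.7
eef_pos: [0.6687, 0.0026, 0.2003]
tool_rot: [-0.001, 0.998, 0.067, -0.001]
force: [0.1, 0.2, -0.5]
finger_gap: 0.0856
grasp_force: 0.0
```

Run:
```python
from h import *
ci=camera_info("wrist");f=grab_frame("wrist");save("w2",f);print(sense()["eef_pos"],sense()["tool_rot"])
print(proj("wrist",[.6705,.0007,.122],ci),proj("top",[.5136,.4205,.126]))
a=grab_frame("top");np.save("top2.npy",a)
b=grab_frame("side")
c=np.zeros((420,800,3),np.uint8);c[:,:400]=f[:,80:480];c[:,400:]=cv2.resize(b[240:420,60:300],(400,300))[:420] if 0 else cv2.copyMakeBorder(cv2.resize(b[230:410,60:300],(400,300)),0,120,0,0,cv2.BORDER_CONSTANT)
save("w2b",c)
```

```text
[0.66885087 0.0024443  0.20058772] [-3.61676466e-04  9.97763421e-01  6.68426233e-02 -2.96891256e-04]
[287.39199731 216.02844013] [129.18163721 231.00193126]
```

View pics/w2b.png

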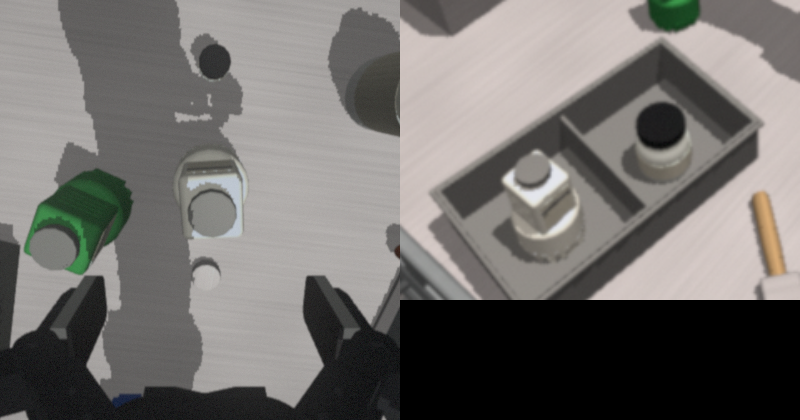

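B stands upright near the middle of the bay. A, the white cartridge, is under the gripper with its cap at wrist pixel (292,213). The projection predicted (287,216), so it is a few mm toward -y.

Emit:
{"method": "arm_command", "body": {
  "commands": [
    [0.2,-0.3,-2.5,0,0,1,0],
    [0,0,-3,0,0,0,0],
    [0,0,-3,0,0,0,0],
    [0,0,-3,0,0,0,0],
    [0,0,-1.8,0,0,0,0],
    [0,0,0,0,0,0,0.2],
    [0,0,0,0,0,0,0.4],
    [0,0,0,0,0,0,0.6],
    [0,0,0,0,0,0,0.8],
    [0,0,0,0,0,0,0.8],
    [0,0,0,0,0,0,0.8]
  ]
}}

```text
clock: 13.22
eef_pos: [0.6726, -0.0022, 0.0695]
tool_rot: [-0.0, 0.997, 0.074, 0.002]
force: [-0.7, 0.0, 6.3]
finger_gap: 0.0457
grasp_force: 60.7
```

Emit:
{"method": "arm_command", "body": {
  "commands": [
    [0,0,0.5,0,0,0,0.8],
    [0,0,1,0,0,0,0.8],
    [0,0,1,0,0,0,0.8],
    [0,0,0.5,0,0,0,0.8],
    [0,0,0,0,0,0,0.8],
    [0,0,0,0,0,0,0.8],
    [0,0,0,0,0,0,0.8],
    [0,0,0,0,0,0,0.8]
  ]
}}

```text
clock: 14.22
eef_pos: [0.6712, -0.0026, 0.0975]
tool_rot: [0.0, 0.997, 0.074, -0.0]
force: [1.1, 0.3, -5.5]
finger_gap: 0.0458
grasp_force: 61.2
```

A weighs about 5.5 N, so it's the heavier and goes in the dispenser. I'll approach from -x to avoid the valve chest.

Emit:
{"method": "arm_command", "body": {
  "commands": [
    [0,0,3,0,0,0,0.8],
    [-1,0,4,0,0,-2,0.8],
    [-3,0,4,0,0,-3,0.8],
    [-4,-1,1,0,0,-4,0.8],
    [-4,-2,0,0,0,-4,0.8],
    [-3,-3,0,0,0,-4,0.8],
    [-1,-4,0,0,0,-4,0.8],
    [0,-4,0,0,0,-4,0.8],
    [0,-4,0,0,0,-4,0.8],
    [0,-4,0,0,0,-2,0.8],
    [0,-4,0,0,0,0,0.8],
    [0,-2.5,0,0,0,0,0.8],
    [0,-1.2,0,0,0,0,0.8],
    [0,0,0,0,0,0,0.8],
    [0,0,0,0,0,0,0.8],
    [0,0,0,0,0,0,0.8]
  ]
}}

```text
clock: 16.23
eef_pos: [0.5118, -0.298, 0.218]
tool_rot: [-0.0, 0.981, -0.194, 0.0]
force: [-0.2, -0.2, -5.3]
finger_gap: 0.0459
grasp_force: 63.1
```

Run:
```python
from h import *
s=sense();print(s["eef_pos"],s["tool_rot"],s["force"])
a=np.load("top0.npy");S=8;x0,y0=385,210
r=cv2.resize(a[y0:246,x0:420],None,fx=S,fy=S,interpolation=cv2.INTER_CUBIC)
h=cv2.cvtColor(r,cv2.COLOR_RGB2HSV)
for th in(90,110,130,150):
    m=((h[...,0]>8)&(h[...,0]<28)&(h[...,1]>th)).astype(np.uint8)
    c=max(cv2.findContours(m,cv2.RETR_EXTERNAL,cv2.CHAIN_APPROX_NONE)[0],key=cv2.contourArea)[:,0]
    P=np.array([onz("top",x0+(u+.5)/S-.5,y0+(v+.5)/S-.5,.057)[:2] for u,v in c],np.float32)*1000
    print(th,cv2.minAreaRect(P))
# well mouth: brightness inside fine; dark well disc
b=grab_frame("side");t=grab_frame("top");w=grab_frame("wrist");np.save("s3.npy",b)
save("s3",np.vstack([cv2.resize(b[60:200,280:440],(640,560))]))
ci=camera_info("side");p=s["eef_pos"];print("side TCP",proj("side",p),"mouth",proj("side",[.5094,-.3003,.085]))
```

```text
[ 0.51180647 -0.29803712  0.21797068] [-2.27470492e-04  9.81018823e-01 -1.93912391e-01  3.94884676e-05] [-0.17704436 -0.15391562 -5.25064417]
90 ((510.5710754394531, -299.61138916015625), (16.482494354248047, 39.75740432739258), 66.29816436767578)
110 ((510.5272521972656, -299.4756774902344), (15.263916969299316, 38.659584045410156), 66.40776062011719)
130 ((510.56915283203125, -299.31524658203125), (13.787550926208496, 37.12721633911133), 65.85963439941406)
150 ((510.6184387207031, -299.193603515625), (11.504000663757324, 34.03193664550781), 66.2235336303711)
side TCP [376.77954508  96.87115091] mouth [370.1546377  144.27606479]
```

View pics/s3.png

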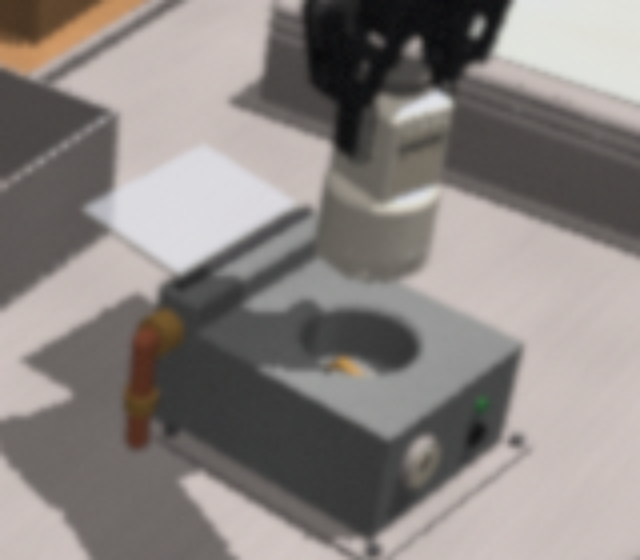

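The cartridge hangs upright just above the well. In the side crop, the drum spans about x 318–437 and the key shows at (345,365). The key's rectangle measures 16.5 x 39.8 mm, matching the stated size, at -23.7°. I'll check the in-hand offset from the drum edges.

Run:
```python
from h import *
b=np.load("s3.npy").astype(float).mean(2);p=np.array([.5118,-.298,0]);yaw=np.radians(-22.4);d=np.array([np.cos(yaw),np.sin(yaw),0])
for z in(.160,.170,.180):
    c=p+[0,0,z];u,v=proj("side",c)
    # drum silhouette edge extents along the row: strongest gradient near expected edges
    o,r=ray("side",u,v);n=np.cross(r,[0,0,1]);n/=np.linalg.norm(n)
    e1,e2=proj("side",c+.034*n),proj("side",c-.034*n)
    row=b[int(round(v))-1:int(round(v))+2].mean(0);g=np.abs(np.gradient(row))
    f=[]
    for e in(e1,e2):
        k=np.arange(int(e[0])-5,int(e[0])+7);f.append((round(e[0],1),k[g[k].argmax()],round((g[k]**2*k).sum()/(g[k]**2).sum(),1)))
    print(z,round(u,1),round(v,1),f,"px per mm along tool x",(proj("side",c+.001*d)-[u,v]).round(2))
```

```text
0.16 373.2 118.5 [(np.float64(387.5), np.int64(388), np.float64(387.7)), (np.float64(358.9), np.int64(358), np.float64(358.1))] px per mm along tool x [-0.26 -0.2 ]
0.17 373.8 114.9 [(np.float64(388.2), np.int64(388), np.float64(388.2)), (np.float64(359.4), np.int64(359), np.float64(357.7))] px per mm along tool x [-0.26 -0.2 ]
0.18 374.4 111.2 [(np.float64(388.9), np.int64(389), np.float64(387.6)), (np.float64(360.0), np.int64(360), np.float64(359.1))] px per mm along tool x [-0.26 -0.2 ]
```

Emit:
{"method": "arm_command", "body": {
  "commands": [
    [-0.2,-0.15,-1.5,0,0,-1.3,0.8],
    [0,0,-2,0,0,0,0.8],
    [0,0,-1.5,0,0,0,0.8],
    [0,0,-0.6,0,0,0,0.8],
    [0,0,-0.3,0,0,0,0.8],
    [0,0,-0.3,0,0,0,0.8],
    [0,0,-0.3,0,0,0,0.8],
    [0,0,0,0,0,0,0.8],
    [0,0,0,0,0,0,0.8],
    [0,0,0,0,0,0,0.8]
  ]
}}

```text
clock: 17.62
eef_pos: [0.5095, -0.3012, 0.153]
tool_rot: [0.0, 0.979, -0.206, 0.0]
force: [-0.1, 0.0, -4.8]
finger_gap: 0.0456
grasp_force: 63.1
```

Emit:
{"method": "arm_command", "body": {
  "commands": [
    [0.05,0.1,-0.1,0,0,0,0.8],
    [0,0,-0.1,0,0,0,0.8],
    [0,0,-0.1,0,0,0,0.8],
    [0,0,-0.1,0,0,0,0.8],
    [0,0,-0.1,0,0,0,0.8],
    [0,0,0,0,0,0,0.8]
  ]
}}

```text
clock: 18.38
eef_pos: [0.5099, -0.3002, 0.1478]
tool_rot: [0.0, 0.979, -0.206, 0.0]
force: [0.2, -0.2, -4.8]
finger_gap: 0.0459
grasp_force: 63.1
```

Emit:
{"method": "arm_command", "body": {
  "commands": [
    [0,0,-0.2,0,0,0,0.8],
    [0,0,-0.2,0,0,0,0.8],
    [0,0,-0.2,0,0,0,0.8],
    [0,0,-0.2,0,0,0,0.8],
    [0,0,-0.2,0,0,0,0.8],
    [0,0,-0.2,0,0,0,0.8],
    [0,0,-0.2,0,0,0,0.8],
    [0,0,-0.2,0,0,0,0.8],
    [0,0,0,0,0,0,0.8]
  ]
}}

```text
clock: 19.5
eef_pos: [0.5099, -0.3002, 0.1316]
tool_rot: [0.0, 0.979, -0.206, 0.0]
force: [1.9, -1.8, -5.5]
finger_gap: 0.0459
grasp_force: 63.1
```

Emit:
{"method": "arm_command", "body": {
  "commands": [
    [0.08,-0.08,-0.1,0,0,0,0.8],
    [0,0,-0.1,0,0,0,0.8],
    [0,0,-0.1,0,0,0,0.8],
    [0,0,-0.1,0,0,0,0.8],
    [0,0,-0.1,0,0,0,0.8],
    [0,0,-0.1,0,0,0,0.8],
    [0,0,-0.1,0,0,0,0.8],
    [0,0,0,0,0,0,0.8]
  ]
}}

```text
clock: 20.5
eef_pos: [0.5106, -0.3008, 0.1247]
tool_rot: [0.0, 0.979, -0.206, -0.0]
force: [0.6, -0.2, -4.8]
finger_gap: 0.0454
grasp_force: 63.1
```

Emit:
{"method": "arm_command", "body": {
  "commands": [
    [0,0,-0.1,0,0,0,0.8],
    [0,0,-0.1,0,0,0,0.8],
    [0,0,-0.1,0,0,0,0.8],
    [0,0,-0.1,0,0,0,0.8],
    [0,0,0,0,0,0,0.8]
  ]
}}

```text
clock: 21.12
eef_pos: [0.5107, -0.3009, 0.1207]
tool_rot: [0.0, 0.979, -0.206, -0.0]
force: [-0.9, -0.2, -4.8]
finger_gap: 0.0457
grasp_force: 63.1
```

Emit:
{"method": "arm_command", "body": {
  "commands": [
    [0,0,-0.1,0,0,0,0.8],
    [0,0,-0.1,0,0,0,0.8],
    [0,0,-0.1,0,0,0,0.8],
    [0,0,-0.1,0,0,0,0.8],
    [0,0,-0.1,0,0,0,0.8],
    [0,0,0,0,0,0,0.8]
  ]
}}

```text
clock: 21.88
eef_pos: [0.5106, -0.3008, 0.1157]
tool_rot: [0.0, 0.979, -0.206, -0.0]
force: [0.8, -0.3, -4.7]
finger_gap: 0.0452
grasp_force: 63.1
```

Emit:
{"method": "arm_command", "body": {
  "commands": [
    [0,0,-0.1,0,0,0,0.8],
    [0,0,-0.05,0,0,0,0.8],
    [0,0,-0.05,0,0,0,0.8],
    [0,0,0,0,0,0,0.8]
  ]
}}

```text
clock: 22.38
eef_pos: [0.511, -0.301, 0.1146]
tool_rot: [0.0, 0.979, -0.206, 0.0]
force: [-1.3, 0.6, 2.8]
finger_gap: 0.0458
grasp_force: 63.6
```

Contact came at TCP height 0.1146 against an expected 0.1145, so it's home. Releasing now.

Emit:
{"method": "arm_command", "body": {
  "commands": [
    [0,0,0,0,0,0,0.6],
    [0,0,0,0,0,0,0.4],
    [0,0,0,0,0,0,0.2],
    [0,0,0,0,0,0,0],
    [0,0,0,0,0,0,0],
    [0,0,1,0,0,0,0],
    [0,0,2,0,0,0,0],
    [0,0,4,0,0,0,0],
    [0,0,4,0,0,0,0],
    [-2,0,2,0,0,0,0],
    [-4,-4,0,0,0,0,0],
    [-3,-5,0,0,0,0,0],
    [-2,-5,0,0,0,0,0],
    [0,-5,0,0,0,0,0],
    [0,-5,0,0,0,0,0],
    [0,0,0,0,0,0,0]
  ]
}}

```text
clock: 24.38
eef_pos: [0.3984, -0.5452, 0.2436]
tool_rot: [0.001, 0.978, -0.209, -0.0]
force: [0.0, 0.2, 0.2]
finger_gap: 0.0853
grasp_force: 0.0
```

Run:
```python
from h import *
print(sense()["eef_pos"],sense()["force"])
a=grab_frame("top");b=grab_frame("side")
g=cv2.cvtColor(a,cv2.COLOR_RGB2GRAY)
print("home cap top z=.167",proj("top",[.5106,-.2998,.167]),proj("side",[.5106,-.2998,.167]),"10mm high:",proj("side",[.5106,-.2998,.177]))
c=np.vstack([np.hstack([cv2.resize(a,(400,300)),cv2.resize(b,(400,300))]),np.hstack([cv2.resize(a[190:265,350:450],(400,300)),cv2.resize(b[90:210,300:460],(400,300))])])
save("end",c)
```

```text
[ 0.39842445 -0.54515965  0.24356902] [0.02689716 0.16927677 0.21737569]
home cap top z=.167 [410.38972748 221.82039987] [374.41050923 115.81097663] 10mm high: [375.02492373 112.16049912]
```

View pics/end.png

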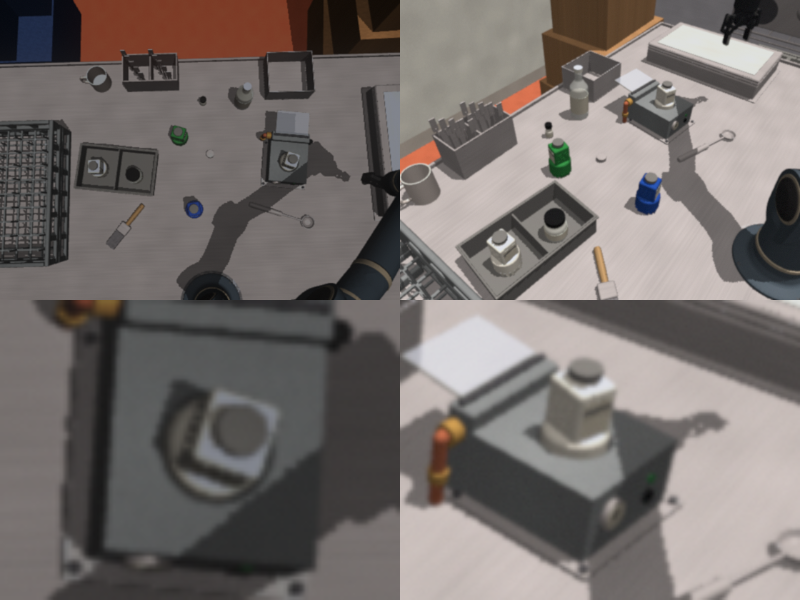

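A's cap is at side pixel (373.6,118.8), at or below the predicted home row of 115.8 (10 mm too high would be row 112). B is upright in the bay, the other items have not moved, and the arm is clear.

```bash
python3 -c "
from rig import *
print(close_job())"
```

```text
the job is handed in; nothing more can be done
None
```

Job handed in after about 24 s of robot time: the heavier cartridge (about 5.5 N) is home over the key in the dispenser, the lighter one (about 2.6 N) stands upright in the tote's empty bay, and no bystander looked moved in the final pictures; the hand-in returned no verdict.

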